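Turn a carved printing block and lay it face-down on the sheet

TASK

Lay the carved printing block face up in the lowered hinged flipper frame and let go, swing the frame all the way over so that the block drops face-down into the sloping nest, then swing the empty frame back down. Then take the block again by the handle on its back and set it down gently, face-down, on the sheet of the printing board, square in the corner of the two strips. Leave the pot, bottle, tape and sanding block where they are.

Things in the scene. Friction and masses are not known exactly. Their poses are not given: they have to be found in the camera images.
- block: loose pale wooden printing block, 120 (its x) x 60 (its y) x 18 mm, about 0.25 kg. Origin in the middle of the wood, z out of the carved face, whose dark leaf-like relief stands 3 mm proud, 20 mm clear of the ends. Starts face up on the stand, handle hanging below. Its sides may be gripped across the 60 mm.
- block_handle (a point): middle of the handle on the block's back: a round bar 14 mm thick, 76 mm long along the point's x, 32 mm from the back (41 mm from the block's origin), on two posts at x = +-32 mm with 56 mm clear between; the point's z points to the carved face
- stand: fixed wooden stand that bears the block at the start: base 150 (x) x 84 (y) mm, two end rests 52 mm high at x = +-52 mm, end lips 56 mm high at x = +-67 mm; open in the middle for the handle and fingers. Origin under its centre.
- jig: fixed wooden turning jig; origin on the table under the hinge, base 190 mm (x) by y = -122 to +150 mm. The hinge runs along its x, 85 mm above the table, on posts at x = +-80 mm (103 mm high). The flipper lies to +y at the start, the sloping nest stands on the -y side.
- hinge_mid (a point): middle of the hinge axis, which runs along the point's x; y points to the side where the flipper lies at the start, z up. The flipper bears the block's ends on two arms (top 25 mm below the axis, 44 to 62 mm either side of the middle), with stops 20 mm high on the hinge side, 12 mm on the others; its middle is open for fingers and handle.
- flipper (a joint): angle of the flipper frame (0.25 kg): 0 = lying flat to the jig's +y (stop), 1.571 upright, 2.618 = leaning over the nest on the -y side, 30 degrees above level (stop). Turns easily, falls to either stop and stays. The block is back-heavy: it stays in the frame until some way past upright, then tips into the nest.
- flipper_seat (a point): block centre when seated in the flipper, 72 mm from the hinge axis and 16 mm below it when lying; point axes turn with the flipper: x along the hinge, y away from it, z up when lying. Block x along this x, either way round. Pocket 128 (x) x 68 (y) mm: 4 mm play all round.
- flipper_bar (a point): middle of the flipper's round metal grip bar, 12 mm thick, 88 mm free length along the point's x. In the flipper's axes (y away from the hinge, z up when lying) it lies at y = 138, z = -27 mm from the hinge axis; 58 mm above the table when lying. 28 mm free towards the block. Fingers from above can pinch it through the whole swing; it turns between them.
- nest_seat (a point): block centre when it lies face-down in the nest, about 130 mm above the table; axes of the jig. The nest slopes 30 degrees, down to the hinge: the block's z points down and to the jig's -y, 30 degrees off straight down; the handle points up and back towards +y. The block may lie 6 mm up the slope or 4 mm sideways. Handle free all round once the flipper is back.
- board: fixed printing board, 190 (x) x 150 (y) x 8 mm with a sheet of paper 1 mm thick; origin under its centre. Two strips 17 mm high above the table form a corner: one along x with its inner face at y = +33 mm, one along y with its inner face at x = +63 mm.
- print_place (a point): where the block's centre is when it lies face-down in register, 21 mm above the table with 3 mm to each strip; axes of the board. The block's long side lies along the point's x, either way round.
- green_pot: small round paint pot, 54 mm wide, 45 mm high, origin under its centre; bystander
- bottle: small bottle with black cap, 46 mm wide, 88 mm high, origin under its centre; bystander
- tape: roll of masking tape lying flat, 96 mm wide, 25 mm high, origin under its centre; bystander
- sander: cork sanding block, 42 x 77 x 24 mm, origin under its centre; bystander

How it is judged:
By the outcome, as a careful person would: the job done as asked, in the order asked, and still so for the second after the job is handed in, with the robot touching nothing.
It also fails if it takes over 69 s, if anything falls off the work surface, if the arm or the gripper's body presses on something with over 40 N, if the wrist force passes 120 N, or if a joint passes its speed limit or range.

ROBOT

A 7-joint arm with a two-finger parallel gripper is mounted at the origin on the work surface; the furniture and walls round the work are solid. World frame = base frame: x ahead of the robot, y to its left, z up, the work surface at z = 0. Lengths are in m, angles in rad, forces in N, time in s.
With the tool pointing down it reaches from about 0.425 to 0.825 m from the base axis. Payload 3.6 kg.
Tool frame: the origin (TCP) lies midway between the tips of the shut fingers; the grasp point (between the pads) lies 19 mm behind it; z points along the fingers, y is the line along which they close (so a half turn about z gives the same grasp; the last joint's range is limited). The gripper opens to 93 mm and grips with 3 to 60 N. Pads are 15 mm wide; open, the fingers measure 128 mm over their backs; the gripper's body (75 mm by 188 mm) begins 65 mm behind the grasp point.
Start: joints at [1.234, 0.615, -0.013, 1.423, 0.008, 1.103, -0.04], TCP at [0.198, -0.619, 0.219] pointing down, gripper open.
Joint ranges: [-3.12, 3.12], [-0.3, 2.06], [-1.34, 1.32], [0.26, 2.42], [-1.36, 4.5], [0.01, 1.98], [-2.84, 2.84]. Speed limits (rad/s): [2.79, 2.79, 3.14, 3.14, 3.14, 3.14, 3.14].

INTERFACE

Orientations are given as a unit quaternion [x, y, z, w].
In Python, from cell import r gives the robot as it stands. Calls block until the motion is done:
- r.reach(position, orientation): joint-space move of the TCP to a pose.
- r.movel(position, vel=0.15, orientation=None, stop_force=None): straight line of the TCP; orientation=None keeps the orientation; vel is the mean speed in m/s. With stop_force (N) it stops when the force on the tool has changed by that much, and returns True; else False.
- r.set_joints(angles): joint-space move.
- r.open() and r.gripper_close(grasp_force=None): open the fingers fully, or close them until they stop; grasp_force is the grip in N (None keeps the last).
- r.dwell(seconds).
- r.ik(position, orientation): joint angles nearest the present ones, or None.
- r.capture(name): name is "side" or "top"; returns a dict with "img" (400x640x3 uint8, red, green, blue), "mtx" (3x3 intrinsics, pixels), "distortion" ([k1, k2, p1, p2, k3] as OpenCV has them; the pictures are not rectified), "world_to_cam" (4x4, takes a point from world to camera coordinates). Camera axes: x right, y up, looking along -z (the intrinsics and any distortion apply to the point x, -y, -z); pixel columns grow to the right and rows downward; lengths in m; the calibration is good to about 2 mm. A picture is of the moment at which its call begins. There is no depth.
A pose or a line that the arm cannot do raises r.MotionError and nothing moves.
- r.sign_off(): hands the job in; it is judged then, once.
Readings, each from a call of its own:
- r.read_time_s(): time.
- r.read_joint_pos(): joint angles.
- r.read_qd(): joint speeds.
- r.read_tau(): joint torques, N m.
- r.read_ee_pos(): TCP position.
- r.read_ee_rot(): TCP orientation.
- r.read_contact_force(): force on the tool from outside, world axes, zero at the start.
- r.read_moment(): the same for the moment, N m.
- r.read_grip_width(): finger opening in m.
- r.read_gripper_force(): force on a finger pad.
Only numpy, scipy, OpenCV 4.12 (cv2) and the standard library are available. Lean on these libraries where they do the work, as an engineer would, in place of code of your own. Each camera call takes 0.05 s, during which the arm holds its last target. There are 200 camera calls.

## Working session

There is one attempt and no reset: what is moved stays moved. The work goes in short steps, each a Python script; the robot and the scene stay as the last script left them, time stands still between calls to the robot, and variables do not carry over. Pictures are saved under pics/ and viewed, at most 10 in all, crops included, and the job is handed in when it is done.

```bash
mkdir -p pics; ls; python3 - <<'E'
from cell import r
import cv2,pickle
d={}
for n in("side","top"):
    c=r.capture(n);d[n]=c;cv2.imwrite(f"pics/{n}0.png",c["img"][:,:,::-1])
    print(n,c["mtx"].tolist(),c["distortion"],c["world_to_cam"].round(3).tolist())
pickle.dump(d,open("cams.pkl","wb"))
print(r.read_time_s(),r.read_ee_rot())
E
```

```text
pics
side [[378.29121226235503, 0.0, 318.3845805950486], [0.0, 378.29121226235503, 196.1898844745787], [0.0, 0.0, 1.0]] [-0.03287621  0.          0.          0.          0.        ] [[-1.0, 0.025, -0.004, 0.61], [-0.018, -0.602, 0.799, -0.065], [0.017, 0.798, 0.602, -0.941], [0.0, 0.0, 0.0, 1.0]]
top [[443.4333023010902, 0.0, 323.6097987077612], [0.0, 443.4333023010902, 195.26236677725169], [0.0, 0.0, 1.0]] [-0.09770639  0.          0.          0.          0.        ] [[0.007, -1.0, -0.013, 0.015], [0.985, 0.005, 0.172, -0.597], [-0.172, -0.014, 0.985, -1.259], [0.0, 0.0, 0.0, 1.0]]
0.1 [ 9.88021570e-01  1.54311675e-01 -2.03703913e-04 -1.11457065e-03]
```

View pics/top0.png

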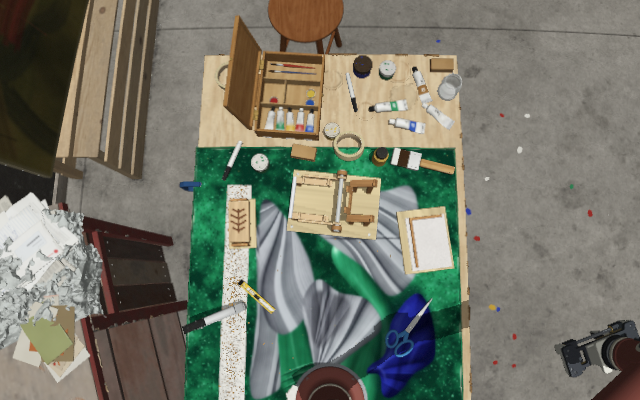

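View pics/side0.png

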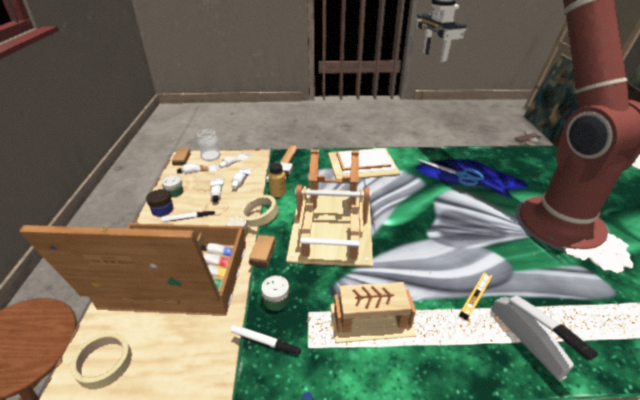

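The top view shows the block on its stand near (240,223), the jig near (335,203), with the flipper bar at the left (293,203), and the board near (425,240). The side view shows the same scene. Next I'll enlarge both.

```bash
python3 - <<'E'
import cv2
a=cv2.imread("pics/top0.png")[140:280,215:460];cv2.imwrite("pics/top0c.png",cv2.resize(a,None,fx=3.2,fy=3.2,interpolation=cv2.INTER_CUBIC))
a=cv2.imread("pics/side0.png")[145:345,245:425];cv2.imwrite("pics/side0c.png",cv2.resize(a,None,fx=3,fy=3,interpolation=cv2.INTER_CUBIC))
E
```

```text
(no output)
```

View pics/top0c.png

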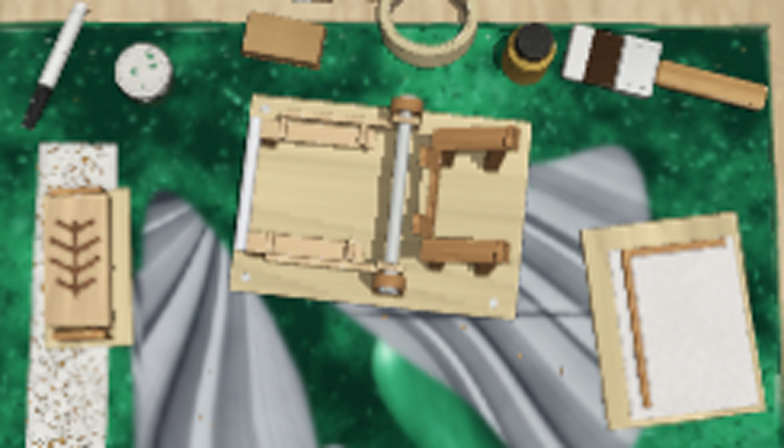

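View pics/side0c.png

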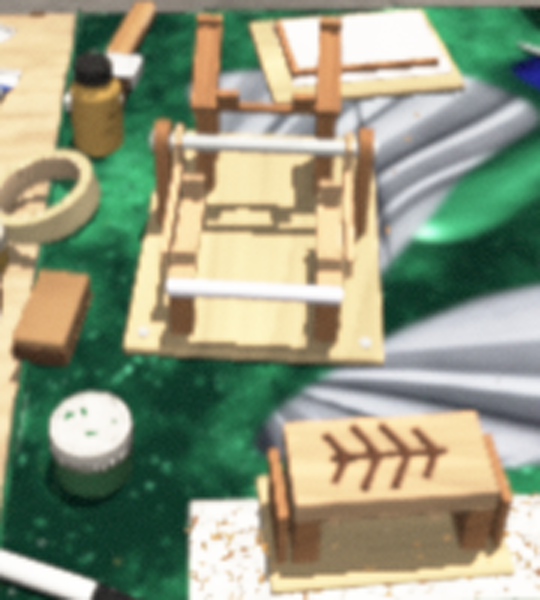

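The crops give the corners. Top crop: jig base at (253,94), (531,122), (515,319), (231,291), flipper bar ends at (254,118) and (242,250), board corners at (581,231), (737,213), (766,409), (611,430). Side crop: block top face at (285,423), (478,410), (510,493), (300,517). I'll fit the poses with both cameras.

```bash
cat > h.py <<'E'
import numpy as np,cv2,pickle
from scipy.spatial.transform import Rotation as Ro
from scipy.optimize import least_squares
C=pickle.load(open("cams.pkl","rb"))
def proj(n,P):
    c=C[n];W=c["world_to_cam"];q=(np.atleast_2d(P)@W[:3,:3].T+W[:3,3])*[1,-1,-1]
    return cv2.projectPoints(q,np.zeros(3),np.zeros(3),c["mtx"],c["distortion"])[0][:,0]
def T(p,L):
    c,s=np.cos(p[2]),np.sin(p[2]);L=np.atleast_2d(L)
    return np.c_[p[0]+c*L[:,0]-s*L[:,1],p[1]+s*L[:,0]+c*L[:,1],L[:,2]]
def crop(n,u):
    u=np.array(u,float);return u/3.2+[215,140] if n=="top" else u/3+[245,145]
def fit(obs,p0):
    def f(p): return np.concatenate([(proj(n,T(p,L))-crop(n,u)).ravel() for n,L,u in obs])
    s=least_squares(f,p0,loss="soft_l1");return s.x,f(s.x).reshape(-1,2).round(1)
E
cat > fit.py <<'E'
from h import *
res={}
th=.010
B=[[.095,.150,th],[.095,-.122,th],[-.095,-.122,th],[-.095,.150,th]]
jig=[("top",B,[(253,94),(531,122),(515,319),(231,291)]),
 ("top",[[0,0,.085],[0,.138,.058]],[(398.5,191),(248,184)]),
 ("side",[[0,0,.085],[0,.138,.058]],[(262,144),(255.5,292)]),
 ("side",[[.095,.150,0],[-.095,.150,0]],[(124,352),(384,361)])]
blk=[("top",[[.06,.03,.07],[.06,-.03,.07],[-.06,-.03,.07],[-.06,.03,.07]],[(44,196),(110,192),(113,333),(50,337)]),
 ("side",[[.06,-.03,.07],[-.06,-.03,.07],[-.06,.03,.07],[.06,.03,.07]],[(285,423),(478,410),(510,493),(300,517)])]
b=np.array([[.095,.075,.008],[.095,-.075,.008],[-.095,-.075,.008],[-.095,.075,.008]])
brd=[("top",b,[(581,231),(737,213),(766,409),(611,430)]),
 ("side",b[[1,2,3,0]],[(250,22),(436,10),(463,88),(287,105)])]
for n,o,p0 in (("jig",jig,[.6,0,-.1]),("block",blk,[.6,.2,0]),("board",brd,[.5,-.25,.15])):
    for cam in (None,"top","side"):
        x,e=fit([q for q in o if cam in(None,q[0])],p0);print(n,cam,x.round(4));
        if cam is None:
            res[n]=x;print(e.tolist())
pickle.dump(res,open("poses.pkl","wb"))
E
python3 fit.py
```

```text
jig None [ 0.5759 -0.0274 -0.0893]
[[-1.0, 0.3], [0.1, -0.4], [0.4, -0.3], [-0.9, -0.1], [-0.3, 0.9], [-0.2, 0.2], [0.1, -0.5], [-0.3, -1.4], [0.2, -0.5], [-0.4, 0.4]]
jig top [ 0.576  -0.0282 -0.0939]
jig side [ 0.5766 -0.0259 -0.0816]
block None [0.5132 0.2681 0.0628]
[[-2.1, 1.1], [-2.4, 1.2], [-2.2, -1.8], [-3.1, -1.9], [0.7, -0.2], [0.0, -0.6], [-1.5, -1.6], [0.3, -4.2]]
block top [0.5121 0.2608 0.069 ]
block side [0.5136 0.272  0.0789]
board None [ 0.4677 -0.2878  0.1175]
[[-0.3, 0.0], [-0.6, 0.1], [-0.2, 1.3], [-1.1, 0.7], [-0.3, -0.7], [-4.6, -1.1], [0.8, -1.9], [-4.2, -2.2]]
board top [ 0.4694 -0.2896  0.1231]
board side [ 0.4619 -0.279   0.1162]
```

```bash
python3 - <<'E'
import cv2,numpy as np
I={n:cv2.imread(f"pics/{n}0.png") for n in("top","side")}
def tile(n,x0,x1,y0,y1,s):
    a=cv2.resize(I[n][y0:y1,x0:x1],None,fx=s,fy=s,interpolation=cv2.INTER_CUBIC)
    for x in range(x0,x1,10):
        cv2.line(a,((x-x0)*s,0),((x-x0)*s,6),(0,0,255),1);cv2.putText(a,str(x),((x-x0)*s+1,16),0,.35,(0,0,255),1)
    for y in range(y0,y1,10):
        cv2.line(a,(0,(y-y0)*s),(6,(y-y0)*s),(0,0,255),1);cv2.putText(a,str(y),(8,(y-y0)*s+4),0,.35,(0,0,255),1)
    return a
def cat(l):
    H=max(a.shape[0] for a in l);return np.hstack([cv2.copyMakeBorder(a,0,H-a.shape[0],0,4,0) for a in l])
cv2.imwrite("pics/blk.png",cat([tile("top",222,262,190,255,6),tile("side",330,420,278,345,6)]))
cv2.imwrite("pics/brd.png",cat([tile("top",394,458,203,277,6),tile("side",325,405,145,183,5)]))
E
```

```text
(no output)
```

View pics/blk.png

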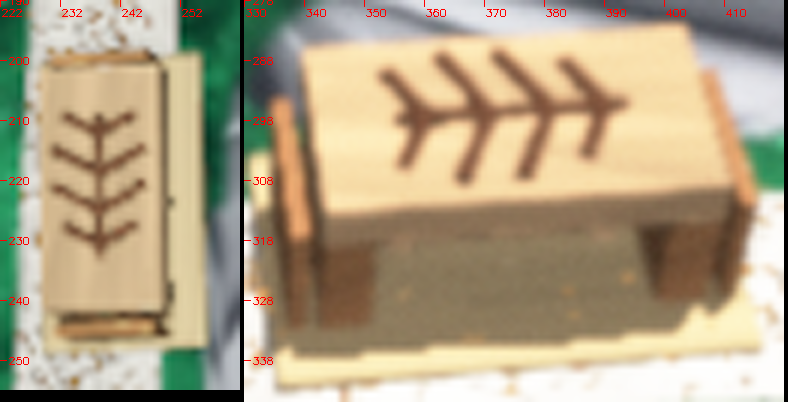

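View pics/brd.png

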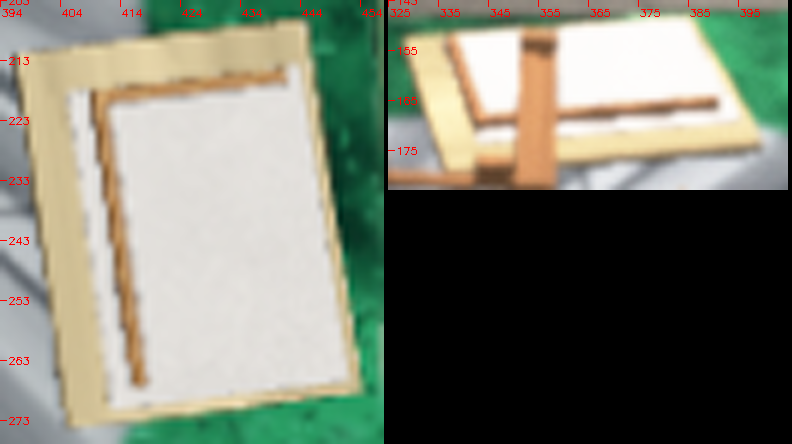

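The tiles show the true block top face, at (230,201)–(249,242) in the top view and (340,287), (404,282), (411,309), (344,314) in the side view. They also show the inner strip corner, at (412,219.7) top and (344.2,168.6) side. I'll refit with these and include the half-pixel offset from resizing.

```bash
python3 - <<'E'
s=open("h.py").read().replace("u/3.2+[215,140] if n==\"top\" else u/3+[245,145]","u if raw else (u/3.2-.34+[215,140] if n==\"top\" else u/3-.33+[245,145])").replace("def crop(n,u):","raw=False\ndef crop(n,u):")
open("h.py","w").write(s)
s=open("fit.py").read()
a,b=s.split("blk=[");b="for n,o"+b.split("for n,o")[1]
a+='''
k=lambda n,l:[("RAW",n,l)]
blk=[("top",[[.06,.03,.07],[.06,-.03,.07],[-.06,-.03,.07],[-.06,.03,.07]],np.array([(229.8,201.3),(248.8,200.7),(249.2,242.2),(229.2,241.3)])-.42),
 ("side",[[.06,-.03,.07],[-.06,-.03,.07],[-.06,.03,.07],[.06,.03,.07]],np.array([(339.7,286.7),(403.7,282.3),(411.5,309.3),(344,313.7)])-.42)]
b=np.array([[.095,.075,.008],[.095,-.075,.008],[-.095,-.075,.008],[-.095,.075,.008],[.063,.033,.017]])
brd=[("top",b,np.array([(397.3,212),(444.7,206.3),(454.3,268),(405.3,274.3),(412,219.7)])-.42),
 ("side",b[[1,2,3,0,4]],np.array([(328.4,152.6),(385.8,148.2),(399.8,174.4),(336.6,179.4),(344.2,168.6)])-.4)]
import h
'''.replace('k=lambda n,l:[("RAW",n,l)]\n','')
b=b.replace("    for cam in","    h.raw=n!='jig'\n    for cam in")
open("fit.py","w").write(a+b)
E
python3 fit.py
```

```text
jig None [ 0.5767 -0.027  -0.0892]
[[-0.7, 0.4], [0.3, -0.3], [0.6, -0.2], [-0.6, -0.0], [-0.0, 0.9], [0.1, 0.2], [0.1, -0.1], [-0.3, -1.0], [0.1, -0.0], [-0.5, 0.9]]
jig top [ 0.577  -0.0272 -0.0938]
jig side [ 0.5773 -0.027  -0.0812]
block None [0.5165 0.2678 0.0427]
[[-2.2, 0.2], [-0.9, 0.0], [-1.0, -0.4], [-1.6, 1.2], [-0.2, -1.1], [-0.2, -0.4], [0.4, -0.7], [-0.6, -0.8]]
block top [0.5171 0.2636 0.0276]
block side [0.5164 0.2694 0.0491]
board None [ 0.4702 -0.2864  0.1175]
[[-1.1, -0.2], [-0.1, 0.0], [-0.2, 0.7], [-0.6, 0.4], [-0.2, 0.6], [-0.7, -0.3], [-0.4, -0.3], [0.0, -1.3], [-0.5, -0.9], [0.1, -1.4]]
board top [ 0.4711 -0.2876  0.1188]
board side [ 0.4697 -0.2815  0.1136]
```

```bash
cat >> h.py <<'E'
P=pickle.load(open("poses.pkl","rb"))
JY=P["jig"][2]
def ori(psi,th=180): return (Ro.from_euler("z",psi)*Ro.from_euler("x",th,degrees=True)).as_quat()
def jp(y,z,x=0): return T(P["jig"],[[x,y,z]])[0]
PH0=np.arctan2(-.027,.138);RB=np.hypot(.138,.027)
def bar(theta,d=.014): a=PH0+theta; return jp(RB*np.cos(a),.085+RB*np.sin(a)-d)
E
python3 - <<'E'
from h import *
from cell import r
b=P["block"];pr=T(P["board"],[[0,0,.046]])[0]
K={"pick":([b[0],b[1],.049],b[2],180),"seat":(jp(.073,.066),JY,180),"seatup":(jp(.073,.2),JY,180),"bar0":(jp(.176,.044),JY,180),"bar90":(bar(np.pi/2),JY,180),"bar150":(bar(2.618),JY,180),
"nest":(jp(-.054+.0205-.008,.130+.0355-.0139),JY,150),"print":(pr,P["board"][2],180)}
for n,(p,psi,th) in K.items():
    for d in (0,np.pi):
        for o in (ori(psi+d,th),) if d==0 else ((Ro.from_euler("z",psi)*Ro.from_euler("x",th,degrees=True)*Ro.from_euler("z",np.pi)).as_quat(),):
            q=r.ik(list(p),list(o));print(n,np.round(p,3),round(d),None if q is None else np.round(q,2))
E
```

```text
pick [0.516 0.268 0.049] 0 [-0.49  0.72 -0.04  1.79  0.04  0.63 -2.08]
pick [0.516 0.268 0.049] 3 [-0.14  0.8  -0.62  1.78  0.64  0.77  0.52]
seat [0.583 0.046 0.066] 0 [-0.13  0.7   0.03  1.78 -0.03  0.67 -1.75]
seat [0.583 0.046 0.066] 3 [ 0.3   0.8  -0.7   1.76  0.68  0.84  0.76]
seatup [0.583 0.046 0.2  ] 0 [-0.01  0.54 -0.16  1.64  0.1   0.97 -1.87]
seatup [0.583 0.046 0.2  ] 3 [ 0.36  0.64 -0.8   1.63  0.51  1.09  0.9 ]
bar0 [0.592 0.148 0.044] 0 [-0.28  0.76  0.    1.71 -0.01  0.67 -1.94]
bar0 [0.592 0.148 0.044] 3 [ 0.08  0.84 -0.63  1.7   0.65  0.82  0.64]
bar90 [ 0.579 -0.     0.209] 0 [ 0.04  0.52 -0.12  1.65  0.07  0.98 -1.77]
bar90 [ 0.579 -0.     0.209] 3 [ 0.44  0.62 -0.8   1.63  0.49  1.09  0.99]
bar150 [ 0.567 -0.133  0.163] 0 [ 0.2   0.57 -0.01  1.7   0.01  0.88 -1.48]
bar150 [ 0.567 -0.133  0.163] 3 [ 0.63  0.67 -0.73  1.68  0.51  0.99  1.2 ]
nest [ 0.573 -0.068  0.152] 0 [-0.42  0.68  0.38  1.72  0.35  0.91 -2.  ]
nest [ 0.573 -0.068  0.152] 3 [ 0.13  0.7  -0.52  1.71  0.87  1.23  0.67]
print [ 0.47  -0.286  0.046] 0 [ 0.49  0.69  0.02  1.89 -0.02  0.56 -0.92]
print [ 0.47  -0.286  0.046] 3 [ 0.9   0.78 -0.63  1.87  0.68  0.72  1.56]
```

```bash
python3 - <<'E'
from h import *
from cell import r
b=P["block"];o=ori(b[2])
r.reach([b[0],b[1],.22],o); print(r.read_time_s())
r.movel([b[0],b[1],.09],vel=.2)
print("c",r.movel([b[0],b[1],.056],vel=.06,stop_force=6),r.read_ee_pos())
r.gripper_close(grasp_force=35); print(r.read_grip_width(),r.read_gripper_force(),r.read_contact_force())
r.movel([b[0],b[1],.20],vel=.15); print(r.read_grip_width(),r.read_contact_force(),r.read_time_s())
for n in("side","top"): cv2.imwrite(f"pics/{n}1.png",r.capture(n)["img"][:,:,::-1])
a=cv2.imread("pics/side1.png")[150:350,280:440];c=cv2.imread("pics/top1.png")[150:290,200:300]
cv2.imwrite("pics/lift.png",np.hstack([cv2.resize(a,(448,560)),cv2.copyMakeBorder(cv2.resize(c,(350,490)),0,70,0,0,0)]))
E
```

```text
3.3917
c False [0.51646129 0.26797917 0.05589537]
0.059513708952245906 34.99892592430115 [-0.67198165 -0.36413649  1.17024482]
0.059897387401584026 [-0.14323738  0.41008753 -2.8496518 ] 6.6417
```

View pics/lift.png

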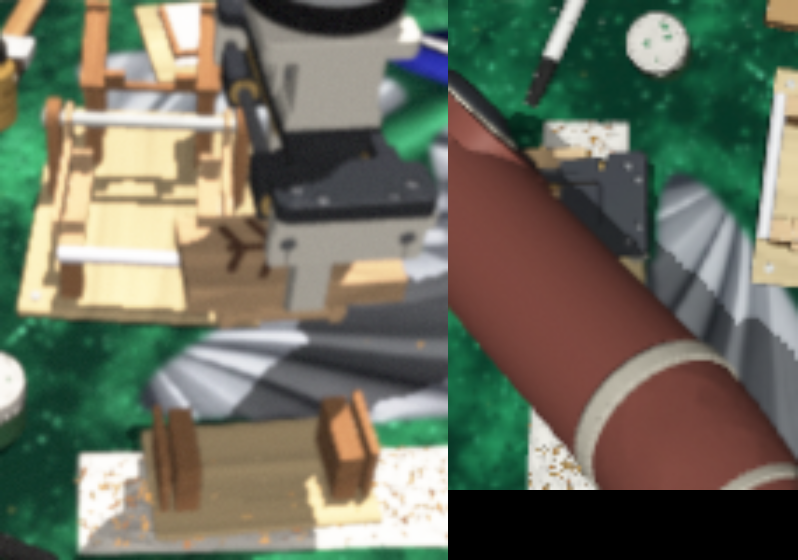

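The crop shows the block lifted clear of the stand. It hangs in the fingers at about (290,265) and looks level. Next I'll lay it in the flipper.

```bash
python3 - <<'E'
from h import *
from cell import r
r.movel(jp(.073,.19),vel=.22,orientation=ori(JY))
r.movel(jp(.073,.10),vel=.15)
f0=r.read_contact_force()
print(r.movel(jp(.073,.0645),vel=.04,stop_force=5),r.read_ee_pos(),r.read_contact_force()-f0,r.read_moment(),r.read_time_s())
E
```

```text
True [0.58410533 0.04558413 0.07916742] [1.39033325 0.60413553 3.73933361] [-0.00225789 -0.19360702  0.03698688] 9.275
```

```bash
python3 - <<'E'
from h import *
from cell import r
p=r.read_ee_pos();r.movel(p+[0,0,.006],vel=.05);print(r.read_moment(),r.read_contact_force())
p=r.read_ee_pos()
I={n:r.capture(n)["img"][:,:,::-1].copy() for n in("side","top")}
for n in I:cv2.imwrite(f"pics/{n}2.png",I[n])
B=T([p[0],p[1],JY],[[sx*.06,sy*.03,p[2]+.005+sz*.009] for sz in(1,-1) for sx,sy in((1,1),(1,-1),(-1,-1),(-1,1))])
def big(n,x0,y0,w,h,s):
    a=cv2.resize(I[n][y0:y0+h,x0:x0+w],None,fx=s,fy=s,interpolation=cv2.INTER_CUBIC)
    q=((proj(n,B)+.5-[x0,y0])*s).astype(int)
    for v in q: cv2.circle(a,tuple(map(int,v)),2,(0,0,255),-1)
    return a
A=big("side",285,180,100,90,5);D=big("top",280,165,75,80,4)
D=cv2.copyMakeBorder(D,0,A.shape[0]-D.shape[0],0,0,0)
cv2.imwrite("pics/seat.png",np.hstack([A,D]))
E
```

```text
[ 0.18409561 -0.07198948  0.07678883] [ 0.63063696  1.09285729 -2.86200258]
```

View pics/seat.png

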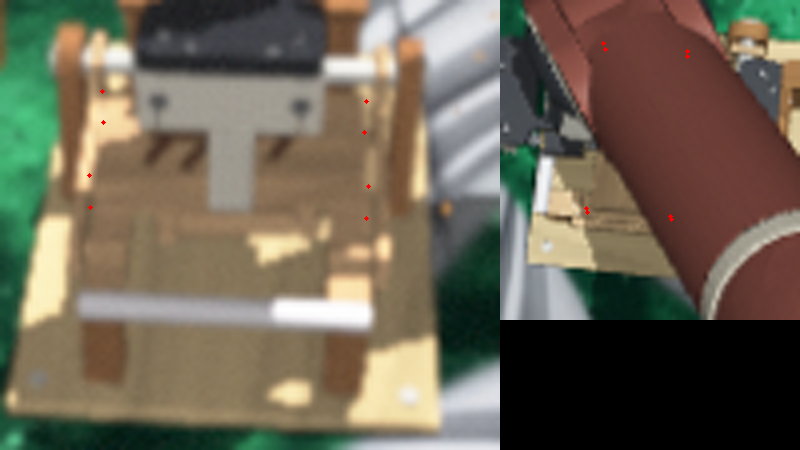

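The picture shows the block above the pocket, with the outline dots close to its edges. It is resting on one of the stops. I'll probe to find which one.

```bash
python3 - <<'E'
from h import *
from cell import r
r.dwell(.15);f0,m0=r.read_contact_force(),r.read_moment();p=r.read_ee_pos();print(p,f0.round(2),m0.round(3))
print(r.movel([p[0],p[1],.0645],vel=.03,stop_force=6));r.dwell(.15)
f,m=r.read_contact_force()-f0,r.read_moment()-m0;q=r.read_ee_pos();print(q,f.round(2),m.round(3))
for z in(0,-.17,.0):
  pass
print("contact xy if origin TCP:",-m[1]/f[2],m[0]/f[2]," r.grip",r.read_grip_width(), r.read_time_s())
r.movel(q+[0,0,.006],vel=.06)
E
```

```text
[0.58369103 0.04553934 0.08492185] [-0.55  0.6  -3.56] [0.136 0.033 0.028]
True
[0.58355923 0.04646673 0.07479093] [1.95 1.77 0.27] [ 0.642 -0.274 -0.188]
contact xy if origin TCP: 1.0346877362089444 2.4191464231354742  r.grip 0.05940693019069158 10.3833
```

```bash
python3 - <<'E'
from h import *
from cell import r
for dx,y in((.002,.0755),(.003,.0755),(0,.0755),(.003,.077)):
    p=jp(y,.083,dx);r.movel(p,vel=.08)
    f0=r.read_contact_force();p[2]=.065
    s=r.movel(p,vel=.035,stop_force=6);z=r.read_ee_pos()[2];print(dx,y,s,z,(r.read_contact_force()-f0).round(2),r.read_time_s())
    if z<.068: break
    if z>.068: r.movel(jp(y,.083,dx),vel=.08)
E
```

```text
0.002 0.0755 False 0.06487557409496052 [-0.34 -0.14  0.68] 11.55
```

```bash
python3 - <<'E'
from h import *
from cell import r
r.open();print(r.read_grip_width(),r.read_contact_force().round(2))
p=r.read_ee_pos();r.movel(p+[0,0,.08],vel=.15)
r.movel(jp(.176,.145,.001),vel=.2)
I=r.capture("side")["img"][:,:,::-1];T2=r.capture("top")["img"][:,:,::-1]
cv2.imwrite("pics/side3.png",I);cv2.imwrite("pics/top3.png",T2);print(r.read_time_s())
a=cv2.resize(I[165:285,270:390],None,fx=4,fy=4,interpolation=cv2.INTER_CUBIC)
b=cv2.resize(T2[160:250,280:345],None,fx=4.8,fy=4.8,interpolation=cv2.INTER_CUBIC)
b=cv2.copyMakeBorder(b,0,480-b.shape[0],0,0,0);cv2.imwrite("pics/laid.png",np.hstack([a,b]))
E
```

```text
0.0928986889433731 [-0.1   0.06 -1.03]
13.7167
```

View pics/laid.png

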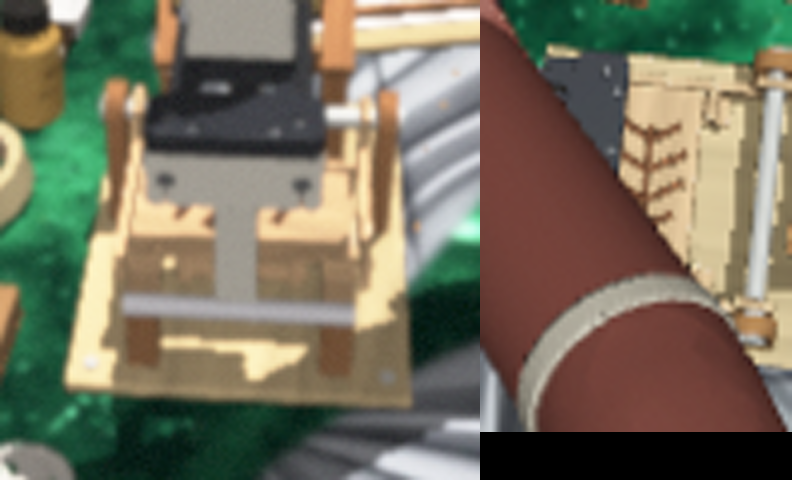

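The block lies level in the lowered frame, with its front edge at about (240,240) in the crop and the flipper bar at (240,308). The inner finger can now go into the gap next to the bar.

```bash
python3 - <<'E'
from h import *
from cell import r
f0=r.read_contact_force()
print(proj("side",[jp(.231,.145,.001)]),proj("side",[jp(.138,.058)]))
r.movel(jp(.176,.09,.001),vel=.15)
s=r.movel(jp(.176,.045,.001),vel=.05,stop_force=4)
print(s,r.read_ee_pos(),(r.read_contact_force()-f0).round(2))
if not s:
    r.gripper_close(grasp_force=4);print(r.read_grip_width(),r.read_gripper_force(),(r.read_contact_force()-f0).round(2),r.read_time_s())
E
```

```text
[[327.51945404 241.81265675]] [[329.52156442 241.05063334]]
False [0.59369277 0.14834744 0.04530343] [-0.27 -0.41 -0.4 ]
0.06743391093228422 4.001225978136063 [-1.33 -8.32  4.37] 15.9167
```

```bash
python3 - <<'E'
from h import *
from cell import r
def st(t):
    p=r.read_ee_pos();c,s=np.cos(JY),np.sin(JY);d=p[:2]-P["jig"][:2]
    print(t,"jig xy",round(c*d[0]+s*d[1],4),round(-s*d[0]+c*d[1],4),"z",p[2].round(4),"w",round(r.read_grip_width(),4),r.read_contact_force().round(1))
st("now")
for y in(.172,.168):
    r.movel(jp(y,.045,.001),vel=.04);st(y)
E
```

```text
now jig xy 0.0013 0.1692 z 0.0449 w 0.0674 [-1.  -8.2  4.2]
0.172 jig xy 0.0014 0.1648 z 0.045 w 0.0587 [-0.7 -8.1  4.1]
0.168 jig xy 0.0013 0.1609 z 0.045 w 0.051 [-0.5 -7.6  3.7]
```

The inner finger rests on the bar and the fingers close as I shift the tool. The bar centre is at jig y ≈ 0.1414, so my jig estimate is 3.4 mm short in y. I'll correct it, pinch the bar and swing.

```bash
cat >> h.py <<'E'
P["jig"][:2]=T(P["jig"],[[.001,.0034,0]])[0][:2]
E
python3 - <<'E'
from h import *
from cell import r
def st(t):
    p=r.read_ee_pos();c,s=np.cos(JY),np.sin(JY);d=p[:2]-P["jig"][:2]
    print(t,"jig xy",round(c*d[0]+s*d[1],4),round(-s*d[0]+c*d[1],4),"z",p[2].round(4),"w",round(r.read_grip_width(),4),r.read_contact_force().round(1),r.read_time_s())
for y in(.153,.138):
    r.movel(jp(y,.045),vel=.06);st(y)
r.gripper_close(grasp_force=12);st("grip")
if r.read_grip_width()<.016:
    for t in np.radians([12,25,40]):
        r.movel(bar(t,.013),vel=.08)
    st(40)
E
```

```text
0.153 jig xy 0.0003 0.1468 z 0.045 w 0.0293 [-0.4 -7.   3.8] 16.7583
0.138 jig xy 0.0003 0.138 z 0.0451 w 0.0117 [ 0.2 -2.   0.7] 17.1583
grip jig xy 0.0003 0.138 z 0.0451 w 0.0114 [ 0.2 -1.7  1.1] 17.375
40 jig xy 0.0002 0.1249 z 0.1404 w 0.0112 [ 3.1  4.7 -0.5] 19.05
```

```bash
python3 - <<'E'
from h import *
from cell import r
def st(t): print(t,r.read_ee_pos().round(4),"w",round(r.read_grip_width(),4),r.read_contact_force().round(1),round(r.read_time_s(),2))
for t in [54,68,82,95,107,119,130,140,149]:
    r.movel(bar(np.radians(t),.013),vel=.1 if t<100 else .07)
    if t in(82,107,130,149): st(t)
r.dwell(.5);st("end")
I=r.capture("side")["img"][:,:,::-1];cv2.imwrite("pics/side4.png",I)
cv2.imwrite("pics/over.png",cv2.resize(I[100:280,270:400],None,fx=3.3,fy=3.3,interpolation=cv2.INTER_CUBIC))
E
```

```text
82 [0.5823 0.0264 0.2081] w 0.0113 [-1.6  5.7 12.3] 20.52
107 [ 0.5758 -0.0405  0.2134] w 0.0115 [-1.8 -0.7 10.6] 21.56
130 [ 0.5709 -0.0913  0.1948] w 0.0116 [-1.5 -1.   4.7] 22.66
149 [ 0.5707 -0.125   0.1647] w 0.0116 [ 6.   3.8 -4.6] 23.62
end [ 0.5707 -0.1249  0.1649] w 0.0119 [ 6.8  3.9 -5.9] 24.12
```

View pics/over.png

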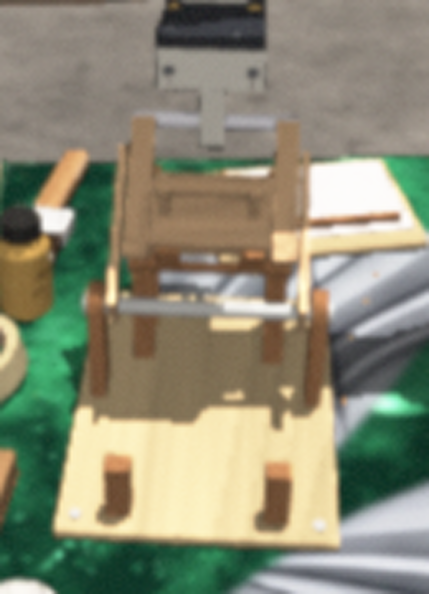

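The frame leans over the nest with the bar at (210,122), and the block lies below it with its handle up, at about (210,200). I'll nudge the frame to the stop, then swing it back.

```bash
python3 - <<'E'
from h import *
from cell import r
def st(t): print(t,r.read_ee_pos().round(4),"w",round(r.read_grip_width(),4),r.read_contact_force().round(1),round(r.read_time_s(),2))
r.movel(bar(np.radians(151),.013),vel=.05,stop_force=10);r.dwell(.2);st(151)
for t in [138,125,112,98,84,70,56,42,28,14,4,0]:
    r.movel(bar(np.radians(t),.013),vel=.1 if t>15 else .05)
    if t in(112,70,28,0): st(t)
r.open()
r.movel(jp(.140,.15),vel=.15);st("up")
for n in("side","top"): cv2.imwrite(f"pics/{n}5.png",r.capture(n)["img"][:,:,::-1])
E
```

```text
151 [ 0.5704 -0.1283  0.1613] w 0.0113 [ 5.3  4.  -4.1] 24.62
112 [ 0.5777 -0.0502  0.2093] w 0.0115 [ 5.7  0.5 -2.6] 26.02
70 [0.5861 0.0494 0.1917] w 0.0114 [ 6.8 -1.2 -1.1] 27.5
28 [0.5895 0.1109 0.1104] w 0.0116 [ 5.2 -1.8 -1.7] 28.98
0 [0.5895 0.1139 0.0445] w 0.0112 [-2.2  1.1 -1. ] 30.8
up [0.5898 0.1153 0.1491] w 0.0928 [ 0.4  0.2 -0.3] 32.99
```

```bash
cat >> h.py <<'E'
A=np.array([0,-.5,-np.sqrt(.75)])
def nest(d): 
    q=np.array([0,-.0335,.1655])+d*A; return jp(q[1],q[2])
E
python3 - <<'E'
from h import *
from cell import r
def st(t): print(t,r.read_ee_pos().round(4),"w",round(r.read_grip_width(),4),r.read_contact_force().round(1),r.read_moment().round(2),round(r.read_time_s(),2))
r.movel(jp(.11,.27),vel=.25)
r.reach(nest(-.09),ori(JY,150));st("pre")
s=r.movel(nest(-.02),vel=.15,stop_force=8);print(s)
if not s:
    s=r.movel(nest(.015),vel=.06,stop_force=5);st(s)
    print("target",nest(.015))
    if not s:
        r.gripper_close(grasp_force=8);st("close8")
E
```

```text
pre [ 0.5783 -0.0106  0.2413] w 0.0931 [0.7 0.  0.1] [ 0.55 -0.07  0.  ] 34.19
False
False [ 0.5745 -0.0644  0.1525] w 0.0931 [0.7 0.3 0.5] [ 0.49 -0.05  0.03] 35.54
target [ 0.57438765 -0.0645808   0.15250962]
close8 [ 0.5745 -0.0632  0.1521] w 0.0132 [ 0.6  2.4 -0.4] [ 1.13 -0.05 -0.04] 36.75
```

```bash
python3 - <<'E'
from h import *
from cell import r
def st(t): print(t,r.read_ee_pos().round(4),"w",round(r.read_grip_width(),4),r.read_contact_force().round(1),r.read_moment().round(2),round(r.read_time_s(),2))
r.gripper_close(grasp_force=45);st("g")
r.movel(nest(-.05),vel=.12);st("lift")
by=P["board"]
r.movel(T(by,[[-.004,-.004,.20]])[0],vel=.2,orientation=ori(by[2]));st("over")
r.dwell(.2)
for n in("side","top"): cv2.imwrite(f"pics/{n}6.png",r.capture(n)["img"][:,:,::-1])
E
```

```text
g [ 0.5745 -0.0634  0.1522] w 0.013 [-0.7  3.6 -0.3] [ 1.38 -0.06 -0.05] 36.97
lift [ 0.5766 -0.0335  0.2083] w 0.0129 [-0.1 -0.9 -2.8] [ 0.94 -0.01  0.03] 37.66
over [ 0.4669 -0.2894  0.2001] w 0.0127 [ 0.1  0.7 -2.6] [ 0.03  0.01 -0.09] 39.22
```

```bash
python3 - <<'E'
from h import *
from cell import r
def st(t): print(t,r.read_ee_pos().round(4),"w",round(r.read_grip_width(),4),r.read_contact_force().round(1),r.read_moment().round(2),round(r.read_time_s(),2))
by=P["board"];B=lambda x,y,z:T(by,[[x,y,z]])[0]
def loc():
    p=r.read_ee_pos();return np.linalg.solve([[np.cos(by[2]),-np.sin(by[2])],[np.sin(by[2]),np.cos(by[2])]],p[:2]-by[:2]).round(4)
r.movel(B(-.007,-.007,.07),vel=.15);r.dwell(.1)
s=r.movel(B(-.007,-.007,.036),vel=.025,stop_force=3);st(("down",s))
z=r.read_ee_pos()[2]
r.movel(B(-.007,-.007,z+.0025),vel=.03);r.dwell(.15);st("raised")
s=r.movel(B(.010,-.007,z+.0025),vel=.02,stop_force=2.5);print("x",s,loc());st("")
E
```

```text
('down', True) [ 0.4636 -0.2936  0.046 ] w 0.0127 [0.1 0.5 4.1] [ 0.12  0.06 -0.11] 41.55
raised [ 0.4636 -0.2941  0.048 ] w 0.0128 [ 0.2 -0.2 -2.6] [ 0.03 -0.01 -0.06] 41.98
x True [ 0.0029 -0.0066]
 [ 0.4738 -0.2926  0.0474] w 0.0129 [-0.4  0.6 -4.2] [ 0.05 -0.01  0.01] 42.58
```

```bash
python3 - <<'E'
from h import *
from cell import r
by=P["board"];B=lambda x,y,z:T(by,[[x,y,z]])[0]
R2=Ro.from_euler("z",-by[2])
def loc(): return R2.apply(r.read_ee_pos()-[by[0],by[1],0]).round(4)
def F(): return R2.apply(r.read_contact_force()).round(1)
z=.0476
for x in (.003,.0045,.006,.0075,.009):
    r.movel(B(x,-.007,z),vel=.02);r.dwell(.12);f=F();print("x",x,loc(),f)
    if f[0]<-2.5: break
x0=x
r.movel(B(x-.005,-.007,z),vel=.04)
for y in(-.002,0,.0015,.003,.0045,.006,.0075,.009):
    r.movel(B(x0-.005,y,z),vel=.02);r.dwell(.12);f=F();print("y",y,loc(),f)
    if f[1]<-2.5: break
print(r.read_time_s())
E
```

```text
x 0.003 [ 0.0028 -0.0069  0.0474] [ 0.1  0.7 -3.3]
x 0.0045 [ 0.0039 -0.007   0.0474] [-1.7 -0.1 -2.3]
x 0.006 [ 0.0043 -0.0071  0.0474] [-5.2 -0.  -0.4]
y -0.002 [ 0.0011 -0.0021  0.0476] [ 0.3 -0.4 -3.2]
y 0 [ 0.001  -0.      0.0476] [-0.   0.2 -3.2]
y 0.0015 [0.001  0.0015 0.0476] [-0.6 -0.  -2.4]
y 0.003 [0.001  0.003  0.0476] [-0.6 -0.2 -3.9]
y 0.0045 [0.0011 0.004  0.0477] [-0.3 -1.9 -2.8]
y 0.006 [0.0012 0.0046 0.0479] [-0.3 -4.6 -2.1]
46.3
```

Both strips show up as contact at about 3.7 mm, so register is about 0.7 mm from my estimate in x and y. I'll set the block down there.

```bash
python3 - <<'E'
from h import *
from cell import r
by=P["board"];B=lambda x,y,z:T(by,[[x,y,z]])[0]
r.movel(B(.0007,.0006,.0485),vel=.03);r.dwell(.15)
s=r.movel(B(.0007,.0006,.042),vel=.015,stop_force=2.5);p=r.read_ee_pos();print(s,p.round(4),r.read_contact_force().round(1))
r.gripper_close(grasp_force=4);r.dwell(.15);print(r.read_contact_force().round(1))
r.open();r.dwell(.1);print(r.read_grip_width(),r.read_contact_force().round(1))
r.movel(B(.0007,.0006,.20),vel=.15)
h=[.198,-.55,.25];r.reach([.25,-.58,.24],r.read_ee_rot())
r.dwell(.3);print(r.read_time_s())
for n in("side","top"): cv2.imwrite(f"pics/{n}7.png",r.capture(n)["img"][:,:,::-1])
# pixel check: block back outline (z=.030) against edges
I=cv2.imread("pics/top7.png")
q=proj("top",B(.0007,.0006,.030)[None]);print(q)
x,y=q[0].round().astype(int)
m=cv2.inRange(cv2.cvtColor(I[y-35:y+35,x-25:x+25],cv2.COLOR_BGR2HSV),(5,50,60),(25,255,255))
for row in m[::2]: print("".join("#" if v else "." for v in row))
# bystander change
a,b=cv2.imread("pics/top0.png"),I
for nm,(u,v) in dict(pot=(260,162),sander=(303,152),tape=(349,147),bottle=(381,156)).items():
    print(nm,cv2.absdiff(a[v-12:v+12,u-14:u+14],b[v-12:v+12,u-14:u+14]).mean().round(2))
E
```

```text
True [ 0.4703 -0.2852  0.046 ] [-0.6  0.2  4. ]
[0.1 1.3 5.7]
0.09296387262150989 [ 0.6 -0.8  1.3]
51.7083
[[425.91747664 238.89979726]]
..................................................
..................................................
.........................###..##############......
........####################################......
############################################......
#########################################..##.....
#########################################...#.....
####....#########################...........#.....
####....#########################...........##....
####....####.####################............#....
#####....###.#####################...........#....
#####....#########################...........##...
#####....####.####################............#...
######....###.####################............#...
######....###.####################............##..
######....#########################...........##..
######....####.####################............#..
#######....###.####################............##.
#######....#########################.........
[... 164 characters left out ...]
###....#########################............#
.#######....####.####################............#
.########....###.#####################...........#
.########....#########################............
..#######....#########################............
..#######.....###.#################...............
..########....###.................................
..########....###.................................
...#######.....##.................................
...########....###................................
...########..........................#############
...########..........#############................
....#############.................................
pot 0.62
sander 0.39
tape 0.33
bottle 0.63
```

```bash
python3 -c "
from cell import r
print(r.sign_off())"
```

```text
the job is handed in; nothing more can be done
None
```

The block was turned in the flipper and now lies face-down on the sheet, square in the corner with about 3 mm to each strip. The empty frame is back down, the bystanders are unmoved, and I handed the job in at about 52 s.

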